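# Index the condiment stand to its next station

### The job

The revolving condiment stand is locked at its first station. Bring the salt crock round towards the front: pull the stand's spring plunger up by its knob, turn the platter counter-clockwise (seen from above) to the next hole, and let the plunger drop fully home so that the platter is locked there. Feel for the hole rather than forcing the plunger sideways, and do not upset anything standing on the stand or the worktop.

Things in the scene. Friction and masses are not known exactly. Their poses are not given: they have to be found in the camera images.
- knob_mid (a point): Middle of the plunger's pull knob: black, upright, round, 27 mm across, 40 mm tall, 152 mm from the platter's axis. Home, it spans 74 to 114 mm above the worktop and this point is at 94 mm; it rises with the plunger. Below it a steel barrel of 10 mm radius on a bracket whose top is at 60 mm. The knob may slip round in the fingers as the platter swings.
- stand_axis (a point): Point on the vertical axis on which the platter turns, level with its top, 50 mm above the worktop. The platter is a round wooden board of 130 mm radius, loaded with a crock, a mill and two jars up to 150 mm tall; the plunger's bracket is fixed to its edge.
- stand: Fixed, heavy dark steel base disc under the platter, 172 mm radius, 24 mm high; origin under its centre, on the platter's axis. A curved steel stop plate is clamped to its rim by a thumb screw, anywhere the cook likes; it holds the next hole, directly inboard of the clamp. There are only two holes: the first, where the plunger starts, and this one.
- platter (a joint): Angle of the platter in rad: 0 at the first station, growing counter-clockwise seen from above, free from -0.12 to 1.18. It stays where it is left (2 to 4 N at the knob to move it). The next hole lies 0.70 to 1.00 rad on; exactly where is not measured, as the stop plate's place varies.
- plunger (a joint): Lift of the spring plunger in m: 0 fully home, 0.007 to 0.008 when the round-nosed 8 mm pin rides on the face between the holes, 0.014 at its solid upper stop. The spring pushes down, 5 N at 0 to 10 N at 0.014. Holes are 10 mm wide (1 mm play each side); let go over one, the pin drops in by itself and locks the platter. Over 20 N sideways on a pin in its hole or on the face would harm it.
- salt_crock: Cream stoneware crock standing loose on the platter, 110 mm across, 56 mm tall; origin at the centre of its underside, z up.
- pepper_mill: Dark wooden pepper mill standing loose on the platter, 58 mm across, 150 mm tall; origin at the centre of its underside, z up.
- spice_4: Spice jar with a cap standing loose on the platter, 45 mm across, 106 mm tall; origin at the centre of its underside, z up.
- spice_1: Second spice jar, same size, standing loose on the platter on the bracket's side; origin at the centre of its underside, z up.
- mug: Speckled mug on the worktop at the front right, 86 mm across, 90 mm tall; origin at the centre of its underside.
- tin_a: Food tin on the worktop at the left, 75 mm across, 110 mm tall; origin at the centre of its underside.
- avocado: Avocado on the worktop at the front left, 95x68x72 mm; origin at its underside.

How it is judged (in metres and radians):
On the way, in this order (a step that is already met when the one before it is completed fails the run):
1. the plunger is pulled clear of the first hole (value of joint plunger above 0.006 m and value of joint platter below 0.1 rad), for 0.05 s.
2. the platter is turned towards the next station with the plunger out of the hole (value of joint plunger above 0.006 m and value of joint platter above 0.4 rad), for 0.05 s.
3. the plunger has dropped fully home in the stop plate's hole (value of joint plunger below 0.0015 m and value of joint platter above 0.6 rad), for 0.2 s.
At the end, for the whole second after the job is handed in: The platter stands at the next station (more than 0.6 rad on from the first), at rest, with the plunger within 1.5 mm of fully home in the stop plate's hole; the crock, mill and jars still stand upright on the platter (all of step 3 and velocity of joint platter between -0.05 and 0.05 rad/s and angle between each of salt_crock, pepper_mill, spice_4, spice_1's own z axis and vertical below 0.15 rad and height (world z) of each of salt_crock, pepper_mill, spice_4, spice_1 above 0.04 m); the robot touches nothing.
It fails at once if something on the platter is tipped over (angle between any of salt_crock, pepper_mill, spice_4, spice_1's own z axis and vertical above 0.4 rad).
It fails at once if the mug, tin or avocado is pushed more than 3 cm (distance of any of mug, tin_a, avocado from where it was at the start of the episode above 0.03 m).
It fails at once if the plunger's pin is forced against its hole or the face with more than 25 N (contact force between plunger and stand above 25 N).
It also fails if it takes over 51 s, if anything falls off the work surface, if the arm or the gripper's body presses on something with over 40 N, if the wrist force passes 120 N, or if a joint passes its speed limit or range.

### The arm

A 6-joint arm with a two-finger parallel gripper is mounted at the origin on the work surface; the furniture and walls round the work are solid. World frame = base frame: x ahead of the robot, y to its left, z up, the work surface at z = 0. Lengths are in m, angles in degrees, forces in N, time in s.
With the tool pointing down it reaches from about 0.4 to 0.825 m from the base axis. Payload 7 kg.
Tool frame: the origin (TCP) lies at the very end of the fingers, on their centre line; the grasp point (between the pads) lies 19 mm behind it (ctrl.grip_depth is the distance from the TCP to the grasp point, in m); z points along the fingers, y is the line along which they close (so a half turn about z gives the same grasp; the last joint's range is limited). The gripper opens to 88 mm and grips with 3 to 60 N. Pads are 19 mm wide; open, the fingers measure 130 mm over their backs; the gripper's body (78 mm by 193 mm) begins 47 mm behind the grasp point.
Start: joints at [91.507, 20.546, 0.682, 0, -70.136, -16.507], TCP at [0.175, 0.652, 0.227] pointing down, gripper open.
Joint ranges: [-176.03, 176.03], [-82.01, 121.73], [-58.28, 71.71], [-173.87, 95.51], [-174.79, -0.11], [-173.66, 173.66]. Speed limits (degrees/s): [136.94, 136.94, 172.46, 180, 180, 180].

### API

Orientations are given as [roll, pitch, yaw] about the fixed x, y, z axes, in that order (R = Rz(yaw) Ry(pitch) Rx(roll)).
In Python, from plant import get_obs, eyes, ctrl, spotter gives the robot as it stands.
- The arm moves only by the shell command python3 -m crank 'ROWS'. ROWS is JSON, one flat list of numbers, 7 for each row, row after row: the turn, a rotation vector about the tool's x, y, z in rad, then the shift along the tool's x, y, z in mm, then the opening, from 0 (shut) to 1 (fully open). A call has 1 to 5 rows; each row shifts and turns the commanded pose from where the row before left it, along the tool's axes as they then stand; what a row does not reach is not made up. A row lasts 1/8 s, in which the tool goes at most 62.5 mm and 10.7 degrees, less where a joint would pass 70% of its speed; a pose out of reach is approached as far as the arm can. A call is refused whole if a number of a shift passes 62.5 or a number of a turn 0.188, either way. A call with a gripper value outside its range is refused whole. The fingers move at their own pace and stop on an object; the grip force is fixed at half the most. Time passes only in rows, so rows that do not move let the fingers close. It gives the time, the measured TCP pose, the force, the opening and the grip force at its end, in the units of the state.
- get_obs(): the state, without advancing time (a new reading comes with each control period).
- eyes.snapshot(name): name is "scene" or "top"; returns the picture (480x640x3 uint8, blue, green, red); there is no depth.
- eyes.camera_model(name): a dict with "fx", "fy", "cx", "cy" (pixels), "extrinsics" (4x4, takes a point from camera to world coordinates). Camera axes: x right, y down, z forward; pixel columns grow to the right and rows downward; lengths in m; the calibration is good to about 2 mm. A picture is of the moment at which its call begins. camera_model takes no time and is no camera call.
- ctrl.close_job(): hands the job in; it is judged then, once.
Trained networks look in the newest picture that a camera, given by its name, has taken for a name from the list of things; names that differ only in an ending like _2 or _b are one class to them, and where a whole thing is asked for, a point or a joint stands for the part that bears it (a point fixed in the world has none). Each returns a list of dicts, best first, with "p" (0 to 1); they miss things now and then, are a little off and sometimes report something else, mostly with a low value. They report only what shows in the picture. A call takes as long as a camera call.
- spotter.outline_of(camera, target): "region" (480x640 bool, what is visible of it) and "rect" ([left, top, width, height] in pixels, round what is visible of it).
- spotter.place_of(camera, target): "location" ([column, row] in pixels: a listed point, or the origin of a listed thing).
The state is a dict: "clock": time; "joint_pos": joint angles; "qvel": joint speeds; "tau": joint torques, N m; "tool_pos": TCP position; "orientation": TCP orientation; "force": force on the tool from outside, world axes, zero at the start; "moment": the same for the moment, N m; "opening": finger opening in m; "gripper_force": force on a finger pad.
Only numpy, scipy, OpenCV 4.12 (cv2) and the standard library are available. Lean on these libraries where they do the work, as an engineer would, in place of code of your own. Each camera call takes 0.05 s, during which the arm holds its last target. There are 200 camera calls.

## Working session

There is one attempt and no reset: what is moved stays moved. The work goes in short steps, Python scripts to look and compute and a shell command to move; the robot and the scene stay as the last step left them, time stands still between calls to the robot, and variables do not carry over. Pictures are saved under pics/ and viewed, at most 10 in all, crops included, and the job is handed in when it is done.

```bash
mkdir -p pics
cat > h.py <<'E'
import numpy as np, cv2
from plant import get_obs, eyes, ctrl, spotter
def ray(cam,px,z):
    m=eyes.camera_model(cam);E=np.array(m["extrinsics"])
    d=E[:3,:3]@[(px[0]-m["cx"])/m["fx"],(px[1]-m["cy"])/m["fy"],1]
    o=E[:3,3];return o+d*(z-o[2])/d[2]
E
python3 - <<'E'
from h import *
ims=[eyes.snapshot(c) for c in("scene","top")]
for c,i in zip(("scene","top"),ims):
    cv2.imwrite(f"pics/{c}0.png",i)
    for t,z in(("knob_mid",.094),("stand_axis",.05),("stand",0),("salt_crock",.05),("pepper_mill",.05),("spice_4",.05),("mug",0),("tin_a",0),("avocado",0)):
        for r in spotter.place_of(c,t)[:2]: print(c,t,round(r["p"],2),np.round(r["location"]),np.round(ray(c,r["location"],z),3))
o=get_obs();print(o["tool_pos"],o["orientation"],o["clock"],o["opening"])
E
```

```text
scene knob_mid 0.54 [322. 231.] [0.495 0.041 0.094]
scene salt_crock 0.78 [286. 264.] [0.507 0.193 0.05 ]
scene mug 0.59 [420. 243.] [ 0.296 -0.226  0.   ]
scene tin_a 0.96 [218. 330.] [0.502 0.469 0.   ]
scene tin_a 0.42 [324. 231.] [ 0.585 -0.103  0.   ]
scene avocado 0.67 [292. 357.] [0.296 0.437 0.   ]
top knob_mid 0.66 [310. 191.] [0.614 0.165 0.094]
top knob_mid 0.49 [358. 231.] [0.501 0.032 0.094]
top stand_axis 0.87 [308. 216.] [0.552 0.173 0.05 ]
top stand 0.94 [304. 219.] [0.553 0.185 0.   ]
top salt_crock 0.92 [299. 237.] [0.492 0.198 0.05 ]
top pepper_mill 0.82 [284. 199.] [0.6   0.243 0.05 ]
top pepper_mill 0.63 [296. 236.] [0.495 0.207 0.05 ]
top spice_4 0.84 [323. 200.] [0.598 0.13  0.05 ]
top spice_4 0.7 [309. 190.] [0.629 0.17  0.05 ]
top mug 0.8 [451. 305.] [ 0.304 -0.239  0.   ]
top tin_a 0.6 [205. 233.] [0.509 0.476 0.   ]
top avocado 0.73 [216. 309.] [0.288 0.435 0.   ]
[0.17471431 0.65198712 0.22658687] [-1.79996986e+02  7.02001383e-04 -1.49991939e+01] 1.0 0.08754260619797645
```

View pics/scene0.png

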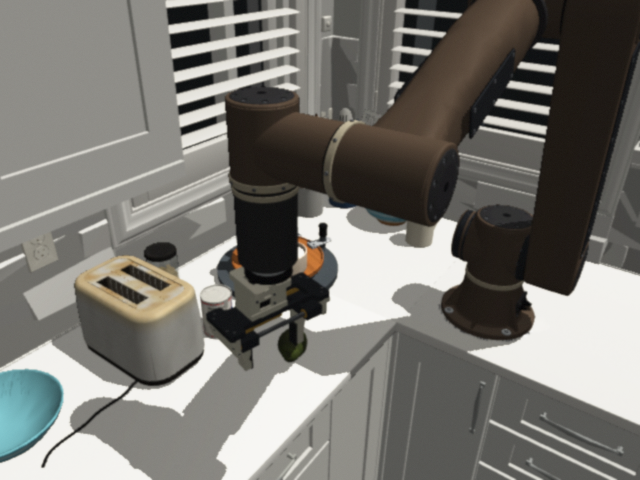

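View pics/top0.png

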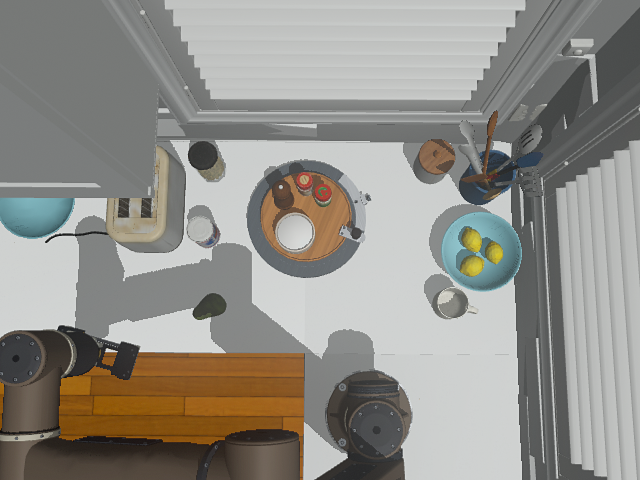

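Top view: the knob is at about (356,232), the axis at (308,216), and the clamp on the stop plate at about (365,198). The knob is 150 mm from the axis, which fits the given 152 mm. The scene view agrees. I'll zoom in on the knob and clamp.

Run:
```python
from h import *
i=cv2.imread("pics/top0.png")[155:285,240:390]
cv2.imwrite("pics/crop.png",cv2.resize(i,None,fx=4.6,fy=4.6,interpolation=cv2.INTER_CUBIC))
for px in((365,198),(367,198)):
  for z in(.02,.04): print(px,z,ray("top",px,z).round(3))
print(spotter.outline_of("top","stand")[0]["rect"],spotter.outline_of("top","platter")[0]["rect"])
```

```text
(365, 198) 0.02 [0.613 0.008 0.02 ]
(365, 198) 0.04 [0.608 0.009 0.04 ]
(367, 198) 0.02 [0.613 0.002 0.02 ]
(367, 198) 0.04 [0.608 0.004 0.04 ]
[248.6, 162.3, 123.6, 117.2] [261.6, 174.1, 105.7, 87.9]
```

View pics/crop.png

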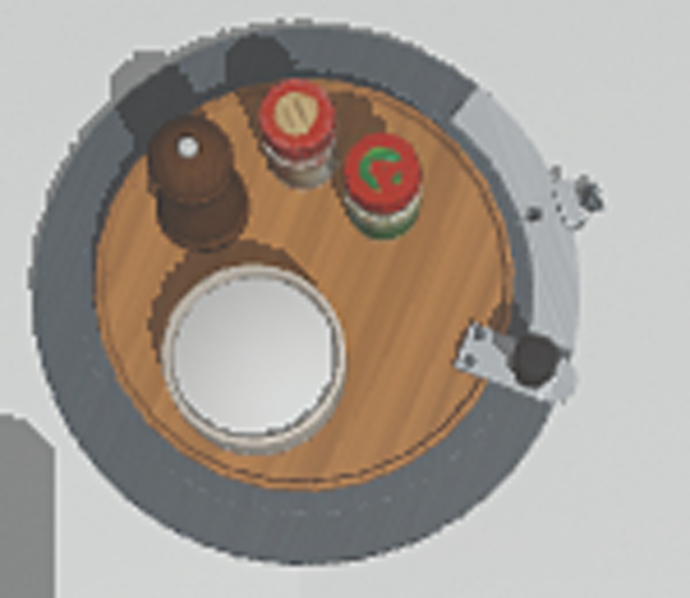

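The crop shows the dark hole in the pale stop plate at crop (533,214). The clamp is outboard of it at (575,197), and the knob top is at (536,360). The disc centre comes out at about (305,292) and the board centre at (305,281).

Run:
```python
from h import *
f=lambda x,y:(240+(x+.5)/4.6-.5,155+(y+.5)/4.6-.5)
a1=ray("top",f(305,292),.022);a2=ray("top",f(305,281),.05)
k=ray("top",f(536,358),.114);h=ray("top",f(533,214),.027);c=ray("top",f(575,197),.03)
print(a1,a2)
a=(a1+a2)/2
for n,p in(("knob",k),("hole",h),("clamp",c)):
  d=p-a;print(n,p.round(4),np.hypot(d[0],d[1]).round(4),np.degrees(np.arctan2(d[1],d[0])).round(1))
for r in spotter.outline_of("top","knob_mid")[:3]: print(r["p"],r["rect"])
```

```text
[0.55155448 0.1798653  0.022     ] [0.55298076 0.17881299 0.05      ]
knob [0.4942 0.0385 0.114 ] 0.1524 -112.4
hole [0.6015 0.0362 0.027 ] 0.1514 -71.0
clamp [0.6119 0.0098 0.03  ] 0.1797 -70.6
0.51 [300.2, 172.6, 13.4, 26.7]
0.48 [352.5, 227.4, 12.4, 14.0]
```

```bash
python3 -m crank '[0,0,0,39,42,0,1, 0,0,0,39,42,0,1, 0,0,0,39,42,0,1, 0,0,0,39,42,0,1, 0,0,0,39,42,0,1]'; python3 -m crank '[0,0,0,39,42,0,1, 0,0,0,39,42,0,1, 0,0,0,39,42,0,1, 0,0,0,39,42,0,1, 0,0,0,39,42,0,0.8]'
cat > g.py <<'E'
from h import *
import sys
from scipy.spatial.transform import Rotation as R
x,y,z=map(float,sys.argv[1:4]);o=get_obs();M=R.from_euler("xyz",o["orientation"],degrees=True).as_matrix()
print((1000*M.T@(np.array([x,y,z])-o["tool_pos"])).round(1),np.round(o["orientation"],2),np.round(o["joint_pos"],1),np.round(o["force"],1))
E
python3 g.py .494 .0385 .227
```

```text
clock: 1.78
tool_pos: [0.3094, 0.397, 0.2269]
orientation: [-180.0, -0.0, -15.0]
force: [1.7, -0.1, 0.3]
opening: 0.088
gripper_force: 0.0
clock: 2.4
tool_pos: [0.4434, 0.1437, 0.2271]
orientation: [-179.9, -0.0, -15.0]
force: [1.0, 0.7, -0.8]
opening: 0.0823
gripper_force: 0.0
[76.1 88.6  0.1] [-1.7994e+02 -5.0000e-02 -1.4970e+01] [ 42.3   0.4 -24.5   0.  -65.   32.8] [ 1.   0.7 -0.8]
```

```bash
python3 -m crank '[0,0,0,38,43,0,0.7, 0,0,0,38,44,0,0.7, 0,0,0.129,0,0,30,0.6, 0,0,0,0,0,30,0.6, 0,0,0,0,0,0,0.6]'
python3 g.py .494 .0385 .165
python3 - <<'E'
from h import *
for c in("scene","top"):
  i=eyes.snapshot(c);cv2.imwrite(f"pics/{c}1.png",i)
  for r in spotter.place_of(c,"knob_mid")[:3]: print(c,r["p"],r["location"],ray(c,r["location"],.094).round(4))
a=cv2.imread("pics/scene1.png")[170:300,230:400]
b=cv2.imread("pics/top1.png")[155:285,270:440]
cv2.imwrite("pics/c1.png",np.hstack([cv2.resize(q,(400,306),interpolation=cv2.INTER_CUBIC) for q in(a,b)]))
E
```

```text
clock: 3.02
tool_pos: [0.4923, 0.0407, 0.1649]
orientation: [179.8, 0.2, -22.4]
force: [0.1, -0.1, 0.3]
opening: 0.053
gripper_force: 0.0
[ 2.5  1.4 -0.1] [ 1.7983e+02  1.7000e-01 -2.2430e+01] [ 27.6   6.6 -26.6  -0.  -57.1  40. ] [ 0.1 -0.1  0.3]
scene 0.67 [319.6, 231.4] [0.4966 0.0481 0.094 ]
scene 0.43 [276.0, 270.8] [0.4639 0.2883 0.094 ]
```

View pics/c1.png

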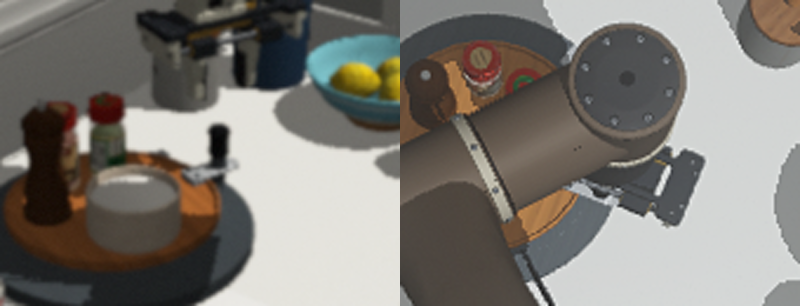

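Scene crop: the knob stands at crop (220,141), or about (323,230) in the full picture. That agrees with the earlier fix of (0.495, 0.04). The gripper is above and clear of the jars. Descending.

```bash
python3 -m crank '[0,0,0,2,1,0,0.6, 0,0,0,0,0,30,0.6, 0,0,0,0,0,30,0.6, 0,0,0,0,0,25,0.6, 0,0,0,0,0,0,0.6]'; python3 g.py .494 .0385 .08
python3 -m crank '[0,0,0,0,0,0,0.4, 0,0,0,0,0,0,0.35, 0,0,0,0,0,0,0.3, 0,0,0,0,0,0,0.25, 0,0,0,0,0,0,0.2]'; python3 g.py .494 .0385 .08
```

```text
clock: 3.85
tool_pos: [0.4943, 0.0396, 0.0807]
orientation: [179.9, 0.1, -22.4]
force: [0.8, 0.8, 1.7]
opening: 0.0526
gripper_force: 0.0
[0.2 1.2 0.7] [ 1.7988e+02  1.1000e-01 -2.2380e+01] [ 27.3  12.5 -32.4  -0.  -45.2  40.3] [0.8 0.8 1.7]
clock: 4.47
tool_pos: [0.4945, 0.0386, 0.0824]
orientation: [179.9, 0.0, -22.4]
force: [-2.0, -6.3, 7.8]
opening: 0.0266
gripper_force: 30.0
[-0.4  0.3  2.4] [179.89   0.   -22.38] [ 27.3  12.3 -32.4   0.1 -45.3  40.3] [-2.  -6.3  7.8]
```

```bash
python3 -m crank '[0,0,0,0,0,-4,0.2, 0,0,0,0,0,-4,0.2, 0,0,0,0,0,0,0.2]'; python3 -m crank '[0,0,0,0,0,-3,0.2, 0,0,0,0,0,0,0.2]'
```

```text
clock: 4.85
tool_pos: [0.4937, 0.0389, 0.0891]
orientation: [179.9, 0.1, -22.4]
force: [1.0, -6.3, -6.8]
opening: 0.0266
gripper_force: 30.0
clock: 5.1
tool_pos: [0.4936, 0.0389, 0.0918]
orientation: [179.9, 0.1, -22.4]
force: [0.6, -5.6, -8.5]
opening: 0.0264
gripper_force: 30.0
```

```bash
python3 -m crank '[0,0,0,0,0,-2.5,0.2, 0,0,0,0,0,0,0.2, 0,0,-0.025,3.8,0,0,0.2, 0,0,-0.05,7.6,-0.2,0,0.2, 0,0,-0.05,7.6,-0.2,0,0.2]'
cat > p.py <<'E'
from h import *
o=get_obs();d=o["tool_pos"][:2]-np.array([.552,.179]);print("r",np.hypot(*d).round(4),"ang",(np.arctan2(d[1],d[0])+np.radians(112.4)).round(4),"yaw",np.radians(o["orientation"][2]+22.4).round(4),"z",o["tool_pos"][2].round(4), "rad/tan force",(o["force"][:2]@d/np.hypot(*d)).round(1),(o["force"][:2]@[-d[1],d[0]]/np.hypot(*d)).round(1),"fz",np.round(o["force"][2],1),np.round(o["joint_pos"][5]))
E
python3 p.py
```

```text
clock: 5.72
tool_pos: [0.5116, 0.0328, 0.0941]
orientation: [179.9, 0.2, -15.1]
force: [-3.0, -4.9, -8.9]
opening: 0.0264
gripper_force: 30.0
r 0.1517 ang 0.1212 yaw 0.127 z 0.0941 rad/tan force 5.5 -1.6 fz -8.9 49.0
```

```bash
python3 -m crank '[0,0,-0.05,7.6,-0.2,0,0.2, 0,0,-0.05,7.6,-0.2,0,0.2, 0,0,-0.05,7.6,-0.2,0,0.2, 0,0,-0.05,7.6,-0.2,0,0.2, 0,0,-0.05,7.6,-0.2,0,0.2]';python3 p.py;  python3 -m crank '[0,0,-0.05,7.6,-0.2,0,0.2, 0,0,-0.05,7.6,-0.2,0,0.2, 0,0,-0.05,7.6,-0.2,0,0.2, 0,0,-0.05,7.6,-0.2,0,0.2, 0,0,-0.04,6,-0.2,0,0.2]';python3 p.py
```

```text
clock: 6.35
tool_pos: [0.5496, 0.0276, 0.0941]
orientation: [179.9, 0.2, -0.8]
force: [-1.5, -5.1, -8.8]
opening: 0.027
gripper_force: 30.0
r 0.1515 ang 0.375 yaw 0.3771 z 0.0941 rad/tan force 5.1 -1.5 fz -8.8 66.0
clock: 6.98
tool_pos: [0.5862, 0.0316, 0.0941]
orientation: [180.0, 0.2, 13.0]
force: [-0.5, -6.0, -9.7]
opening: 0.0264
gripper_force: 30.0
r 0.1513 ang 0.6187 yaw 0.6172 z 0.0941 rad/tan force 5.7 -1.8 fz -9.7 81.0
```

```bash
python3 -m crank '[0,0,-0.03,4.5,-0.1,0,0.2, 0,0,-0.03,4.5,-0.1,0,0.2, 0,0,0,0,0,1.5,0.2, 0,0,0,0,0,1.5,0.2, 0,0,0,0,0,0,0.2]';python3 p.py
```

```text
clock: 7.6
tool_pos: [0.5955, 0.0341, 0.0914]
orientation: [180.0, 0.1, 16.4]
force: [1.7, -5.9, -9.5]
opening: 0.0266
gripper_force: 30.0
r 0.1513 ang 0.6828 yaw 0.6764 z 0.0914 rad/tan force 6.1 -0.0 fz -9.5 84.0
```

```bash
python3 -m crank '[0,0,0,0,0,0,0.5, 0,0,0,0,0,0,0.5, 0,0,0,0,0,0,0.5]';python3 p.py; python3 -m crank '[0,0,0.17,0,0,0,0.5, 0,0,0.17,0,0,0,0.5, 0,0,0.17,0,0,0,0.5, 0,0,0.17,0,0,0,0.5, 0,0,0.17,0,0,0,0.5]'; python3 -m crank '[0,0,0.17,0,0,0,0.5, 0,0,0.17,0,0,0,0.5, 0,0,0.17,0,0,0,0.5, 0,0,0.17,0,0,0,0.5, 0,0,0,0,0,0,0.5]';python3 p.py
```

```text
clock: 7.98
tool_pos: [0.5961, 0.0352, 0.0928]
orientation: [-180.0, -0.1, 16.3]
force: [-0.3, 0.4, -0.1]
opening: 0.0435
gripper_force: 0.0
r 0.1504 ang 0.6888 yaw 0.6758 z 0.0928 rad/tan force -0.4 -0.2 fz -0.1 84.0
clock: 8.6
tool_pos: [0.5958, 0.0351, 0.0925]
orientation: [-179.9, -0.0, -32.7]
force: [-0.2, -0.3, 0.5]
opening: 0.0436
gripper_force: 0.0
clock: 9.22
tool_pos: [0.5957, 0.035, 0.0924]
orientation: [-179.9, 0.0, -71.3]
force: [-1.4, -0.0, -0.3]
opening: 0.0441
gripper_force: 0.0
r 0.1505 ang 0.6858 yaw -0.8534 z 0.0924 rad/tan force -0.4 -1.3 fz -0.3 -3.0
```

```bash
python3 -m crank '[0,0,0,0,0,4,0.36, 0,0,0,0,0,0,0.36, 0,0,0,0,-1,0,0.36, 0,0,0,0,-1,0,0.36, 0,0,0,0,-1,0,0.36]';python3 p.py; python3 -m crank '[0,0,0,0,-1,0,0.36, 0,0,0,0,-1,0,0.36]';python3 p.py
```

```text
clock: 9.85
tool_pos: [0.598, 0.0356, 0.088]
orientation: [180.0, -0.0, -71.4]
force: [-3.0, -0.5, 1.2]
opening: 0.0311
gripper_force: 1.1
r 0.1506 ang 0.7013 yaw -0.8546 z 0.088 rad/tan force -0.4 -3.0 fz 1.2 -3.0
clock: 10.1
tool_pos: [0.5984, 0.0357, 0.0877]
orientation: [179.8, 0.0, -71.4]
force: [-7.6, -2.2, 5.2]
opening: 0.0319
gripper_force: 4.0
r 0.1507 ang 0.704 yaw -0.8552 z 0.0877 rad/tan force -0.3 -7.9 fz 5.2 -3.0
```

Run:
```python
from h import *
i=eyes.snapshot("scene");cv2.imwrite("pics/scene2.png",i)
print([ (r["p"],r["location"]) for r in spotter.place_of("scene","knob_mid")[:2]],[ (r["p"],r["rect"]) for r in spotter.outline_of("scene","knob_mid")[:2]])
cv2.imwrite("pics/c2.png",cv2.resize(i[190:270,270:376],(795,600),interpolation=cv2.INTER_CUBIC))
m=eyes.camera_model("scene");E=np.linalg.inv(m["extrinsics"])
for a in(.68,.70,.723):
  for z in(.054,.06,.07,.074,.0815,.114,.1215):
    t=a-np.radians(112.4);p=E@[.552+.152*np.cos(t),.179+.152*np.sin(t),z,1]
    print(a,z,(m["fx"]*p[0]/p[2]+m["cx"]).round(1),(m["fy"]*p[1]/p[2]+m["cy"]).round(1))
```

```text
[(0.58, [295.0, 220.8])] [(0.61, [292.4, 212.0, 7.5, 13.7])]
0.68 0.054 295.8 231.7
0.68 0.06 295.8 230.0
0.68 0.07 295.8 227.1
0.68 0.074 295.8 225.9
0.68 0.0815 295.8 223.7
0.68 0.114 295.8 214.2
0.68 0.1215 295.7 211.9
0.7 0.054 294.9 231.5
0.7 0.06 294.9 229.8
0.7 0.07 294.9 226.9
0.7 0.074 294.9 225.8
0.7 0.0815 294.9 223.6
0.7 0.114 294.8 214.0
0.7 0.1215 294.8 211.8
0.723 0.054 293.8 231.3
0.723 0.06 293.8 229.6
0.723 0.07 293.8 226.7
0.723 0.074 293.8 225.6
0.723 0.0815 293.8 223.4
0.723 0.114 293.7 213.9
0.723 0.1215 293.7 211.6
```

View pics/c2.png

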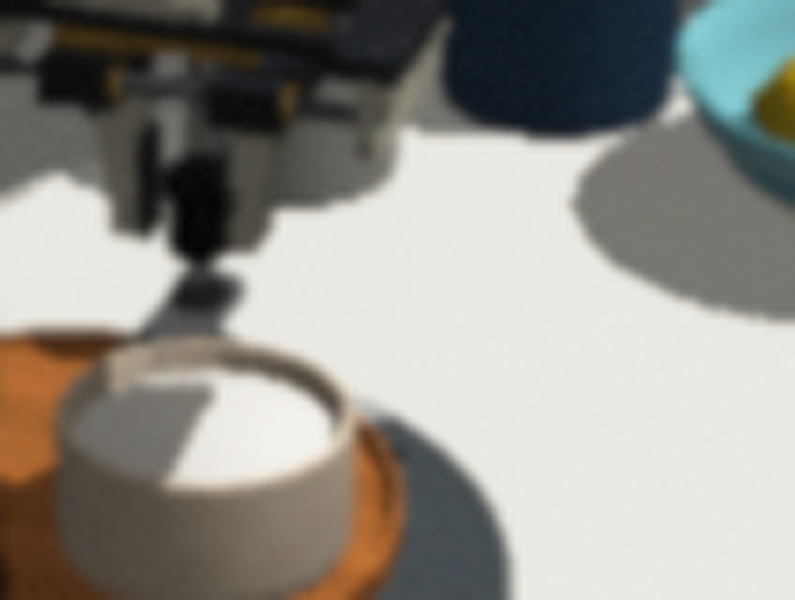

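Run:
```python
from h import *
m=eyes.camera_model("scene");E=np.linalg.inv(m["extrinsics"])
def pr(a,z):
    t=a-np.radians(112.4);p=E@[.552+.152*np.cos(t),.179+.152*np.sin(t),z,1]
    return m["fx"]*p[0]/p[2]+m["cx"],m["fy"]*p[1]/p[2]+m["cy"]
for f,a in(("scene0",0),("scene1",0),("scene2",.69)):
    g=cv2.cvtColor(cv2.imread(f"pics/{f}.png"),cv2.COLOR_BGR2GRAY)
    u,v=pr(a,.094);print(f,"home mid",u,v,"home bottom",pr(a,.074),"lifted mid",pr(a,.1015))
    c=int(round(u));r=int(round(v))
    print(np.hstack([np.arange(r-13,r+13)[:,None],g[r-13:r+13,c-4:c+6]]))
```

```text
scene0 home mid 322.186847486124 230.39221156842737 home bottom (np.float64(322.0489672074685), np.float64(236.36069705518338)) lifted mid (np.float64(322.23900090985916), np.float64(228.13462291482608))
[[217 238 240 241 241 242 242 242 242 242 242]
 [218 241 241 241 242 242 242 241 242 242 242]
 [219 241 242 241 241 242 242 242 242 242 242]
 [220 242 242 242 241 241 241 242 242 242 242]
 [221 241 239 236 234 234 233 234 237 241 241]
 [222 238 226 196 180 172 170 179 207 231 238]
 [223 227 176 117  90  78  77  89 127 180 223]
 [224 192 112  51  35  30  30  37  56 107 183]
 [225 159  69  23  19  21  24  24  28  62 147]
 [226 160  65  17  16  16  20  19  23  57 142]
 [227 194  90  21  12  16  15  15  22  67 159]
 [228 210 105  22   7  10  10  14  24  78 171]
 [229 214 108  20   8   8   9  11  28  91 184]
 [230 213 106  22  10   8   9  13  33  98 188]
 [231 209 102  20   8   9  11  12  34 100 188]
 [232 190  89  16   9  11  10  12  33  98 188]
 [233 179  80  17   7   9  12  14  32  96 187]
 [234 184  85  17   6   9  11  15  32  95 188]
 [235 207 115  33  10   9  11  17  49 124 204]
 [2
[... 2481 characters left out ...]
  68  79  39  11   4   9   7   8  16  34]
 [219  89  87  41   9   7  10   8   8  19  44]
 [220 133  98  40  10   6   6  10  10  22  49]
 [221 173 109  38   8   8   6   8   9  23  50]
 [222 199 129  48  10   8   8   8  11  26  53]
 [223 216 163  88  35  13   4  13  36  70 108]
 [224 228 204 156  98  47  24  40  85 146 191]
 [225 231 225 201 155  85  52  66 116 174 209]
 [226 231 221 186 127  76  59  64  89 128 157]
 [227 229 207 147  79  52  50  46  51  68  93]
 [228 220 175 101  46  35  34  33  33  43  65]
 [229 200 132  61  32  28  29  29  31  41  67]
 [230 162  98  52  35  33  32  34  40  60  93]
 [231 120  85  70  59  55  52  54  64  89 137]
 [232  95  84  81  75  75  74  75  84 121 178]]
```

The knob is still raised: its stem shows at row 225, and its top is about 2 px above the home height. So the pin is on the face, just short of the hole at about 0.68 rad. I'll keep nudging.

```bash
python3 -m crank '[0,0,0,0,-1,0,0.36, 0,0,0,0,0,0,0.36]';python3 p.py; python3 -m crank '[0,0,0,0,-1,0,0.36, 0,0,0,0,0,0,0.36]';python3 p.py
```

```text
clock: 10.5
tool_pos: [0.6017, 0.0368, 0.0882]
orientation: [-179.9, -0.0, -71.4]
force: [0.1, 0.1, -0.1]
opening: 0.0318
gripper_force: 0.0
r 0.1506 ang 0.7273 yaw -0.8546 z 0.0882 rad/tan force -0.1 0.2 fz -0.1 -3.0
clock: 10.75
tool_pos: [0.6025, 0.0372, 0.0882]
orientation: [-180.0, -0.0, -71.4]
force: [-0.8, 0.4, -0.3]
opening: 0.0317
gripper_force: 0.0
r 0.1505 ang 0.7332 yaw -0.8547 z 0.0882 rad/tan force -0.7 -0.6 fz -0.3 -3.0
```

```bash
python3 -m crank '[0,0,0,0,-1,0,0.36, 0,0,0,0,0,0,0.36]';python3 p.py
python3 - <<'E'
from h import *
g=cv2.cvtColor(eyes.snapshot("scene"),cv2.COLOR_BGR2GRAY)
print(np.hstack([np.arange(206,232)[:,None],g[206:232,288:302]]))
E
```

```text
clock: 11.0
tool_pos: [0.6029, 0.0373, 0.088]
orientation: [180.0, 0.0, -71.4]
force: [-0.4, -0.7, 1.1]
opening: 0.0314
gripper_force: 0.5
r 0.1506 ang 0.7358 yaw -0.8548 z 0.088 rad/tan force 0.5 -0.6 fz 1.1 -3.0
[[206  50  62  92 111 115 109  89  60  38  30  24  25  22  21]
 [207  35  54  92 112 115 109  89  65  52  50  48  49  48  41]
 [208  25  52  91 113 117 109  88  66  59  58  59  65  67  67]
 [209  21  53  93 114 117 108  88  66  59  55  53  66  73  75]
 [210  21  52  92 113 115 111  88  66  57  50  48  62  75  77]
 [211  23  53  92 109 110 102  86  62  52  46  44  61  75  77]
 [212  23  53  85  91  80  66  54  40  35  32  39  62  74  77]
 [213  22  46  67  60  41  29  22  17  18  21  36  60  73  76]
 [214  19  35  46  32  16  12  11  11   8  15  30  54  73  77]
 [215  13  19  24  13  10  12  10  11   9  12  23  46  68  77]
 [216  13  17  17  11   6   8  10  10   9   8  17  36  63  74]
 [217  18  33  41  23  10   9   8   9   8  11  18  39  62  74]
 [218  29  62  79  41  10   7   8   8   9  15  29  55  70  75]
 [219  51 102 123  64  12   7   7   9   9  15  36  59  73  76]
 [220 100 157 163  87  17  10   5   8   6  12  35  60  73  77]
 [221 168 203 188  95  18   5   3   8  11  13  35  60  74  79]
 [222 219 222 189  93  17   9   8   7   6  13  37  73  95  99]
 [223 230 223 182  85  15   6   8  10   6  20  63 123 156 158]
 [224 232 226 191  98  23  10   8   9   9  37 101 175 209 214]
 [225 232 230 206 135  54  12  11  10  14  43 114 187 220 229]
 [226 233 231 221 175  88  29  19  19  22  44  90 146 193 225]
 [227 232 231 219 168  84  33  30  29  29  37  62 100 155 207]
 [228 232 227 199 128  56  28  30  31  29  34  52  88 144 206]
 [229 229 209 157  83  37  28  27  29  30  36  60 102 165 218]
 [230 215 174 114  69  46  37  34  38  40  52  82 136 195 228]
 [231 188 132  92  78  68  59  59  59  65  82 122 180 220 231]]
```

The knob's top edge has dropped from row 210.5 to 212.3, which is the predicted home height, and the stem no longer shows. So the pin is in the hole. I'll open the fingers, back away and check.

```bash
python3 -m crank '[0,0,0,0,1,0,0.5, 0,0,0,0,0,0,0.6, 0,0,0,0,0,0,0.6, 0,0,0,0,0,-25,0.6, 0,0,0,0,0,-40,0.6]'; python3 -m crank '[0,0,0,0,0,-55,0.6, 0,0,0,0,0,-55,0.6, 0,0,0,0,0,0,0.6]'
python3 - <<'E'
from h import *
i=eyes.snapshot("scene");g=cv2.cvtColor(i,cv2.COLOR_BGR2GRAY)
print(np.hstack([np.arange(208,232)[:,None],g[208:232,290:300]]))
cv2.imwrite("pics/c3.png",cv2.resize(i[180:300,210:370],(800,600),interpolation=cv2.INTER_CUBIC))
E
```

```text
clock: 11.68
tool_pos: [0.6011, 0.0367, 0.1525]
orientation: [179.8, 0.0, -71.4]
force: [0.9, 1.8, -0.8]
opening: 0.0526
gripper_force: 0.0
clock: 12.05
tool_pos: [0.6045, 0.0374, 0.2686]
orientation: [-179.5, -0.1, -71.4]
force: [0.6, -0.6, -1.1]
opening: 0.0527
gripper_force: 0.0
[[208 111 111 109 104  85  62  57  56  58  59]
 [209 111 110 109 103  84  64  56  57  57  58]
 [210 112 112 110 102  86  64  55  55  57  58]
 [211 110 109 104  98  82  59  51  53  57  58]
 [212 107  94  79  65  55  40  38  44  51  57]
 [213  94  66  45  33  28  25  24  31  43  55]
 [214  78  40  23  18  20  20  17  23  33  46]
 [215  76  31  16  16  17  17  17  20  28  46]
 [216 110  43  11  13  16  15  15  21  41  80]
 [217 149  64  14  11   9  11  11  24  75 143]
 [218 177  83  15   8   8   9  11  36 101 176]
 [219 186  90  16   8   7   7  10  38 110 185]
 [220 188  91  17   6   8   8  12  40 110 186]
 [221 186  91  16   8   8   8  13  42 112 186]
 [222 183  88  15   5   7   8  10  39 107 183]
 [223 172  78  15   8   9  10  12  35  99 177]
 [224 181  90  22   8  10   9  14  40 110 185]
 [225 199 128  50  13  12  12  19  59 130 193]
 [226 213 167  83  27  18  20  30  72 135 184]
 [227 210 160  79  33  28  29  34  68 123 169]
 [228 190 122  52  31  29  32  37  62 113 166]
 [229 150  79  39  36  35  37  45  68 119 171]
 [230 128  91  73  60  56  63  76 104 145 180]
 [231 156 145 134 118 113 122 133 152 172 194]]
```

View pics/c3.png

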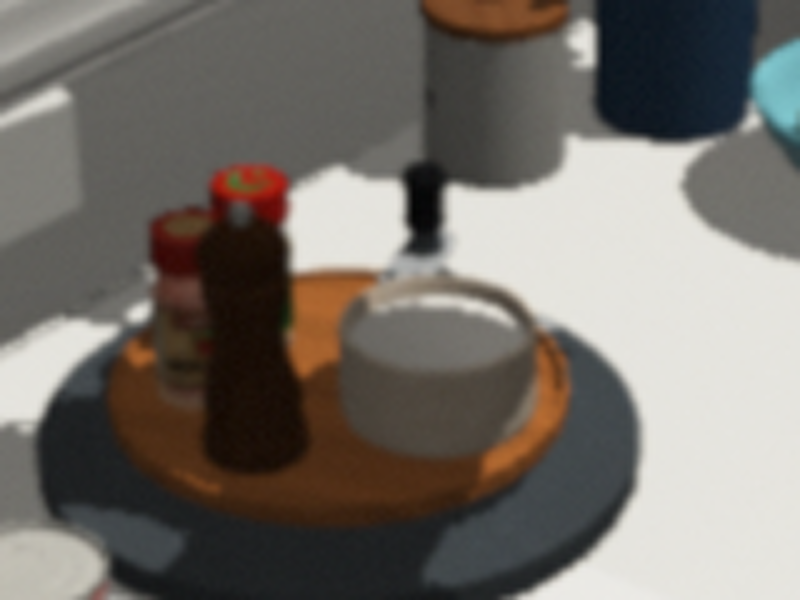

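The knob, at crop (425,200), sits right on its barrel just as it did at the start. All four items are upright and the hand is clear.

```bash
python3 -c "
from h import *
print(ctrl.close_job())"
```

```text
the job is handed in; nothing more can be done
None
```

I turned the platter about 0.72 rad counter-clockwise, and the camera shows the plunger home in the stop plate's hole and everything on the stand upright. The job is handed in, but no verdict came back.

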